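# Slide the pour-over dripper to the pink cup and lock it

### The job

The next pour-over goes into the pink cup. With the fingertips only, gripping nothing, push the dripper along its rail until it clicks into the notch over the pink cup, then press the carriage's red lock lever down flat. Push lightly, and leave the cups and everything else standing where they are.

Things in the scene. Friction and masses are not known exactly. Their poses are not given: they have to be found in the camera images.
- stand: Pour-over bar, fixed: wooden board 190x480 mm, steel drip plate (top 20 mm above the worktop), aluminium rail 24 mm wide on two posts. Origin: centre of the board's underside; x points away from the robot, y along the rail to the left. Rail at x = 55 mm, y -242 to 242 mm, top 149 mm high. Three cup stations at x = -20 mm, y = -90, 15 and 120 mm; the rail's top has a notch for each
- carriage (a joint): Travel of the dripper carriage along the rail to the stand's +y, m, 0 to 0.33; parked at 0 to 0.04 at the start. Notches at 0.100, 0.205, 0.310, each over its station. It slides with 1 to 2 N on the plain rail; 10 to 14 N pushes it on out of a notch it has dropped into; within about 5 mm of a notch it pulls itself to the middle
- detent_pin (a joint): Sprung roller under the carriage, m: about 0.0005 while it rides on the plain rail, about 0.0055 when dropped into a notch. Its brass end on top of the black block, 8 mm thick, stands about 6 mm proud on the plain rail and 1 to 2 mm in a notch
- lock_lever (a joint): Red lock lever, rad: 0 open (raised 0.6 rad), 0.6 down flat; starts at 0 to 0.1. Hinge axis across the rail, 33 mm to the +y side of the block's middle and 20 mm above the rail's top; the lever reaches 73 mm from it towards +y. It stays where left and takes about 1 N at its pad. Its tooth enters the rail only with the carriage in a notch; elsewhere it strikes the rail at about 0.45 rad
- block_mid (a point): Middle of the black carriage block above the rail, 22 mm above the rail's top. The block is 46 mm across the rail, 50 mm along it, and rises 45 mm above the rail's top (it also wraps round the rail below). Its two end faces across the rail are flat, to be pushed; the lever is on the +y end
- lever_pad (a point): Middle of the red pad at the lever's free end, 60 mm from the hinge; the pad is 24 mm wide, 26 mm long and 8 mm thick. When flat, its top is 28 mm above the rail's top
- dripper_outlet (a point): Lower mouth of the white ceramic dripper, on its axis, 118 mm above the worktop and 75 mm to the stand's -x side of the block's middle; moves with the carriage. The dripper's rim is 112 mm wide, 197 mm above the worktop
- pink_cup: Pink steel cup, 75 mm wide and 82 mm high, on one of the three stations; origin at the centre of its underside
- steel_cup: Plain steel cup, 76 mm wide and 88 mm high, on another station; origin at the centre of its underside
- shot_glass: Clear shot glass, 52 mm wide and 62 mm high, on the third station; origin at the centre of its underside
- pitcher_2: Steel milk pitcher, 136 x 96 x 124 mm, to the left of the stand; a bystander; origin at the centre of its underside
- timer: White kitchen timer, 62 x 68 x 21 mm, at the left front; a bystander; origin at the centre of its underside
- oat_bottle: White bottle with a yellow top, 49 mm wide and 207 mm high, to the right behind; a bystander; origin at the centre of its underside
- jigger: Dark double jigger, 45 mm wide and 90 mm high, to the right behind; a bystander; origin at the centre of its underside
Not all that is in view belongs to the job. What is shaped like the pink_cup but orange is not meant.

How it is judged:
By the outcome, as a careful person would: the job done as asked, in the order asked, and still so for the second after the job is handed in, with the robot touching nothing.
It also fails if it takes over 64 s, if anything falls off the work surface, if the arm or the gripper's body presses on something with over 40 N, if the wrist force passes 120 N, or if a joint passes its speed limit or range.

### The arm

A 6-joint arm with a two-finger parallel gripper is mounted at the origin on a cart in front of the work surface, level with it; the furniture and walls round the work are solid. World frame = base frame: x ahead of the robot, y to its left, z up, the work surface at z = 0. Lengths are in mm, angles in degrees, forces in N, time in s.
With the tool pointing down it reaches from about 350 to 850 mm from the base axis. Payload 8.1 kg.
Tool frame: the origin (TCP) lies at the centre of the arm's flange, where the gripper is bolted on; the fingertips stand 173 mm ahead of it and the grasp point (between the pads) lies 155 mm ahead of it; z points along the fingers, y is the line along which they close (so a half turn about z gives the same grasp; the last joint's range is limited). The gripper opens to 85 mm and grips with 20 to 120 N. Pads are 22 mm wide; open, the fingers measure 114 mm over their backs; the gripper's body (76 mm by 85 mm) begins 54 mm behind the grasp point. The pads swing forward as they close: fully open they stand 13 mm farther back than shut.
Start: joints at [60.997, 7.471, 85.268, -0, 87.261, -4.893], TCP at [245.075, 547.672, 404.692] pointing down, gripper open.
Joint ranges: [-169.43, 169.43], [-51.17, 129.36], [1.28, 143.12], [-76.62, 256.62], [0, 156.53], [-152.29, 152.29]. Speed limits (degrees/s): [136.94, 136.94, 159.86, 180, 180, 180].

### API

Orientations are given as [roll, pitch, yaw] about the fixed x, y, z axes, in that order (R = Rz(yaw) Ry(pitch) Rx(roll)).
In Python, from bench import * gives the robot as it stands.
- The arm moves only by the shell command python3 -m jog 'ROWS' [FORCE]. ROWS is text: rows parted by semicolons, each of 7 numbers parted by spaces: the shift along the tool's x, y, z scaled (see below), then the turn, a rotation vector about the tool's x, y, z scaled (see below), then the closure, from -1 (fully open) to 1 (shut). In form: tx ty tz wx wy wz hand; .... A call has 1 to 5 rows; each row shifts and turns the commanded pose from where the row before left it, along the tool's axes as they then stand; what a row does not reach is not made up. The controller multiplies each number of a shift by 0.1 m and each number of a turn by 60 degrees. A row lasts 1/8 s, in which the tool goes at most 62.5 mm and 10.7 degrees, less where a joint would pass 70% of its speed; a pose out of reach is approached as far as the arm can. A call with a number of a shift or a turn outside -1 to 1 is refused whole. A call with a gripper value outside its range is refused whole. The fingers move at their own pace and stop on an object; FORCE is the grip in N (left out, the last holds). Time passes only in rows, so rows that do not move let the fingers close. It gives the time, the measured TCP pose, the force, the opening and the grip force at its end, in the units of the state.
- sense(): the state, without advancing time (a new reading comes with each control period).
- snapshot(name): name is "side" or "top"; returns a dict with "img" (420x560x3 uint8, red, green, blue), "fx", "fy", "cx", "cy" (pixels), "extrinsics" (4x4, takes a point from camera to world coordinates). Camera axes: x right, y down, z forward; pixel columns grow to the right and rows downward; lengths in mm; the calibration is good to about 2 mm. A picture is of the moment at which its call begins. There is no depth.
- hand_in(): hands the job in; it is judged then, once.
The state is a dict: "time": time; "joint_pos": joint angles; "qd": joint speeds; "joint_efforts": joint torques, N m; "tool_pos": TCP position; "tcp_rot": TCP orientation; "ft_force": force on the tool from outside, world axes, zero at the start; "wrist_torque": the same for the moment, N m; "finger_gap": finger opening in mm; "grip_force": force on a finger pad.
Only numpy, scipy, OpenCV 4.12 (cv2) and the standard library are available. Lean on these libraries where they do the work, as an engineer would, in place of code of your own. Each camera call takes 0.05 s, during which the arm holds its last target. There are 200 camera calls.

## Working session

There is one attempt and no reset: what is moved stays moved. The work goes in short steps, Python scripts to look and compute and a shell command to move; the robot and the scene stay as the last step left them, time stands still between calls to the robot, and variables do not carry over. Pictures are saved under pics/ and viewed, at most 10 in all, crops included, and the job is handed in when it is done.

```bash
mkdir -p pics; cat > h.py <<'E'
from bench import *
import numpy as np, cv2
def snap(n,f=None):
    s=snapshot(n)
    if f: cv2.imwrite('pics/'+f,s['img'][:,:,::-1])
    return s
def ray(s,u,v):
    E=np.array(s['extrinsics']);d=E[:3,:3]@np.array([(u-s['cx'])/s['fx'],(v-s['cy'])/s['fy'],1]);return E[:3,3],d/np.linalg.norm(d)
def onz(s,u,v,z):
    o,d=ray(s,u,v);return o+d*(z-o[2])/d[2]
def proj(s,p):
    E=np.array(s['extrinsics']);c=E[:3,:3].T@(np.array(p,float)-E[:3,3]);return s['fx']*c[0]/c[2]+s['cx'],s['fy']*c[1]/c[2]+s['cy']
E
python3 - <<'E'
from h import *
for n in('side','top'):
    s=snap(n,n+'0.png');print(n,s['fx'],s['cx'],s['cy'],np.round(s['extrinsics'],3).tolist())
st=sense();print(st['tool_pos'],st['tcp_rot'],st['ft_force'],st['time'])
E
```

```text
side 489.2357210784877 280.8698557282923 210.41480965542328 [[0.935, -0.112, 0.335, 45.984], [-0.353, -0.357, 0.865, -1407.683], [0.022, -0.927, -0.373, 743.37], [0.0, 0.0, 0.0, 1.0]]
top 405.6458031823009 283.0367823305791 210.2879150172477 [[0.01, -0.999, 0.048, 525.665], [-1.0, -0.009, 0.017, -10.216], [-0.016, -0.048, -0.999, 1333.67], [0.0, 0.0, 0.0, 1.0]]
[244.96541489 547.49211569 403.73391081] [-1.79902013e+02 -7.58270516e-03  1.55891797e+02] [ 0.15318569  0.21803455 -0.59992631] 0.1
```

View pics/side0.png

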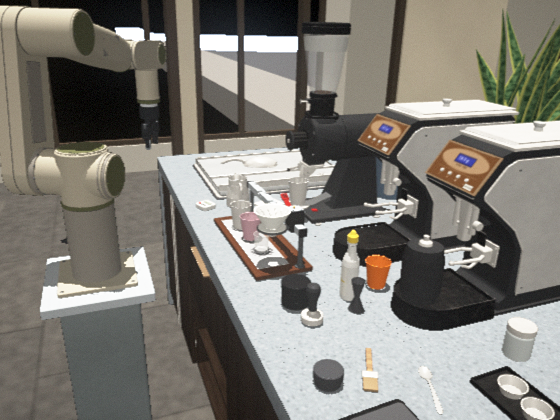

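View pics/top0.png

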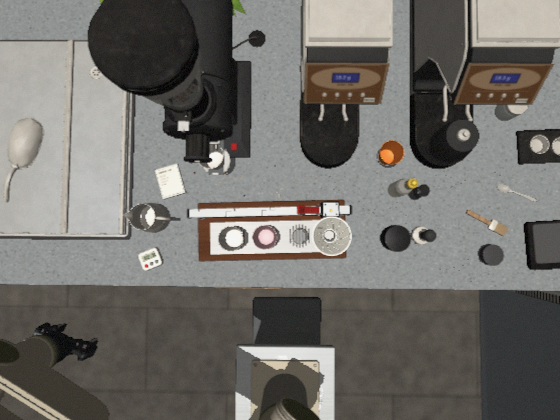

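The top view shows the stand at about (272,232). The carriage and dripper are parked at the right (332,209)/(332,236), and the red lever is at (307,210). There are two candidates for the cup: a pink one at (266,236), on the stand's middle station, and an orange one at (390,153), off the stand by the espresso machine. The pink cup on the stand fits the description. I'll confirm that in one enlarged crop.

```bash
python3 - <<'E'
from h import *
s=snap('top');im=s['img']
c=im[190:270,180:360];cv2.imwrite('pics/c1.png',cv2.resize(c,None,fx=4.4,fy=4.4,interpolation=cv2.INTER_CUBIC)[:,:,::-1])
hsv=cv2.cvtColor(im,cv2.COLOR_RGB2HSV)
r=np.zeros(im.shape[:2],np.uint8);r[190:270,180:360]=255
m=cv2.inRange(hsv,(0,90,40),(20,255,170))&r
m=cv2.morphologyEx(m,cv2.MORPH_OPEN,np.ones((2,2)))
p=cv2.findNonZero(m);rc=cv2.minAreaRect(p);print('board',rc)
for q in cv2.boxPoints(rc):print(q,onz(s,*q,12).round(1))
m=cv2.inRange(hsv,(165,25,120),(180,110,255))&r
print('pink',[ (x[2:].tolist()) for x in [np.r_[0,0,np.array(cv2.minEnclosingCircle(cv2.findNonZero(m))[0])]]], cv2.countNonZero(m))
a=cv2.inRange(hsv,(0,180,120),(8,255,255))|cv2.inRange(hsv,(172,180,120),(180,255,255));a&=r
b=cv2.boundingRect(a);print('red',b)
# rail ends
for u,v in((188,213),(351,209)):print('rail',onz(s,u,v,149).round(1))
print('blk',onz(s,332,209,194).round(1),'pink',onz(s,266,236.5,82).round(1))
E
```

```text
board ((272.3409118652344, 230.966064453125), (57.854881286621094, 146.15570068359375), 88.5497817993164)
[198.55437 203.89737] [607.9 289.1  12. ]
[344.66324 200.1984 ] [ 624.1 -188.4   12. ]
[346.12744 258.03476] [ 436.5 -193.6   12. ]
[200.01859 261.73373] [419.4 280.5  12. ]
pink [[264.31817626953125, 236.68182373046875]] 186
red (298, 206, 21, 8)
rail [572.3 288.6 149. ]
rail [ 588.3 -188.5  149. ]
blk [ 585.5 -128.5  194. ] pink [504.7  62.6  82. ]
```

View pics/c1.png

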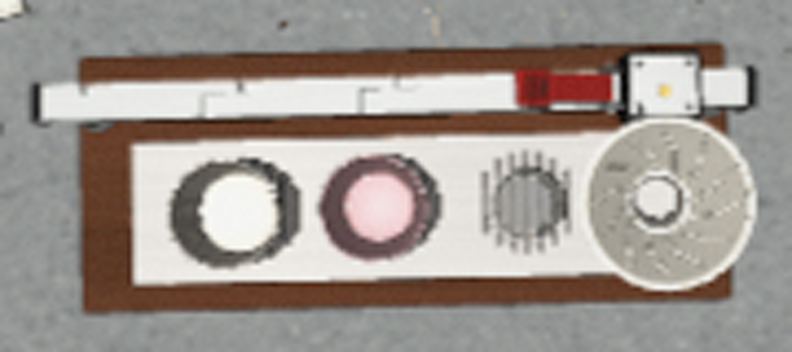

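The crop confirms it: the pink cup is the middle one of the three on the drip plate (crop 378,207), so the target is the middle notch, q = 0.205. The brass pin is at crop (664,90). I'll close the hand and turn it so that tool x runs along the rail.

```bash
python3 -m jog '0 0 -0.1 0 0 0.178 1;0 0 -0.1 0 0 0.178 1;0 0 -0.1 0 0 0.178 1;0 0 0 0 0 0.178 1;0 0 0 0 0 0.178 1' 20; python3 -m jog '0 0 0 0 0 0.174 1;0 0 0 0 0 0 1'
python3 - <<'E'
from h import *
s=snap('top')
p=onz(s,180+664/4.4-.4,190+90/4.4-.4,199);print('pin',p)
y=np.array([-.0337,.9994]);x=np.array([.9994,.0337]);o=np.array([524,48.])
d=p[:2]-o;print('stand xy',d@x,d@y,'q',d@y+190)
for l in(-228,-205,15,108):print(l,o+55*x+l*y)
print(sense()['joint_pos'])
E
```

```text
time: 0.78
tool_pos: [245.0, 547.6, 434.5]
tcp_rot: [-180.0, 0.0, 102.1]
ft_force: [-0.4, -0.1, -0.0]
finger_gap: 0.0
grip_force: 0.0
time: 1.02
tool_pos: [245.0, 547.6, 434.3]
tcp_rot: [-180.0, 0.0, 92.1]
ft_force: [1.6, 0.1, -0.1]
finger_gap: 0.2
grip_force: 0.0
pin [ 582.2167427  -123.81673091  199.        ]
stand xy 52.39158882381295 -173.67554509842805 q 16.324454901571954
-228 [ 586.6506 -178.0097]
-205 [ 585.8755 -155.0235]
15 [578.4615  64.8445]
108 [575.3274 157.7887]
[6.09959071e+01 6.87285316e+00 8.28359473e+01 4.91960265e-04
 9.03249163e+01 5.87119868e+01]
```

```bash
for i in 1 2 3; do python3 -m jog '-0.49 0.21 0 0 0 0 1;-0.49 0.21 0 0 0 0 1;-0.49 0.21 0 0 0 0 1;-0.49 0.21 0 0 0 0 1;-0.49 0.21 0 0 0 0 1'|head -4; done; python3 -m jog '0 0 0 0 0 0 1;0 0 0 0 0 0 1'; python3 - <<'E'
from h import *
snap('top','t1.png');s=snap('side');cv2.imwrite('pics/s1.png',cv2.resize(s['img'][150:290,200:360],None,fx=4,fy=4,interpolation=cv2.INTER_CUBIC)[:,:,::-1])
E
```

```text
time: 1.7
tool_pos: [359.1, 305.0, 434.7]
tcp_rot: [180.0, -0.0, 92.3]
ft_force: [1.2, 0.4, -0.5]
time: 2.33
tool_pos: [472.9, 63.8, 434.8]
tcp_rot: [180.0, -0.0, 92.3]
ft_force: [0.1, 0.3, -0.9]
time: 2.95
tool_pos: [586.7, -177.3, 434.6]
tcp_rot: [180.0, -0.0, 92.3]
ft_force: [0.4, -0.3, 0.9]
time: 3.2
tool_pos: [586.1, -175.5, 434.2]
tcp_rot: [-180.0, -0.0, 92.2]
ft_force: [-0.1, -0.0, 0.4]
finger_gap: 0.1
grip_force: 0.0
```

View pics/s1.png

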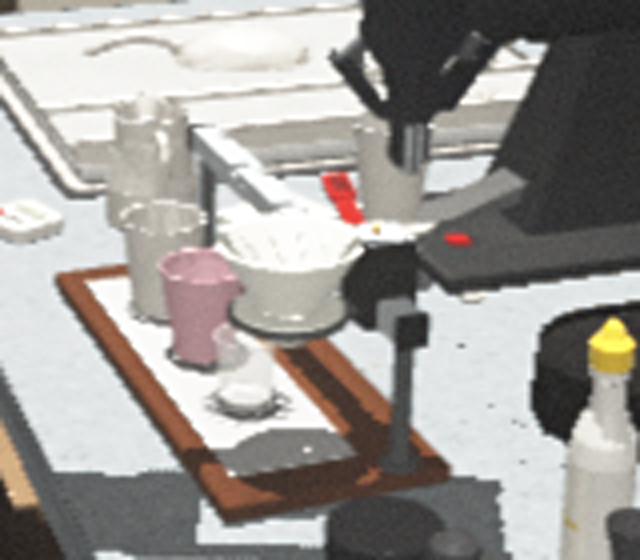

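The side crop shows the closed fingertips at (410,150), above and behind the block (385,285). The red lever is raised at (343,200) and the shot glass stands at (245,385). I'll go down behind the block's -y face and creep to contact.

```bash
python3 -m jog '-0.03 0 0.4 0 0 0 1;0 0 0.4 0 0 0 1;0 0 0.18 0 0 0 1;0 0 0 0 0 0 1'; python3 -m jog '0.04 0 0 0 0 0 1;0.04 0 0 0 0 0 1;0.04 0 0 0 0 0 1;0.03 0 0 0 0 0 1;0.03 0 0 0 0 0 1'
```

```text
time: 3.8
tool_pos: [585.9, -177.7, 335.8]
tcp_rot: [-179.9, -0.1, 92.1]
ft_force: [0.0, -0.5, 0.3]
finger_gap: -0.2
grip_force: 0.0
time: 4.42
tool_pos: [585.7, -160.6, 337.0]
tcp_rot: [180.0, 0.0, 92.1]
ft_force: [0.0, -2.4, 1.6]
finger_gap: 0.5
grip_force: 0.9
```

```bash
for i in 1 2; do python3 -m jog '0.08 0 0 0 0 0 1;0.08 0 0 0 0 0 1;0.08 0 0 0 0 0 1;0.08 0 0 0 0 0 1;0.07 0 0 0 0 0 1'|head -4; done; python3 -m jog '0.03 0 0 0 0 0 1;0.03 0 0 0 0 0 1'|head -4;python3 -m jog '0.03 0 0 0 0 0 1;0.03 0 0 0 0 0 1'|head -4;python3 -m jog '0.03 0 0 0 0 0 1;0.03 0 0 0 0 0 1'|head -4
```

```text
time: 5.05
tool_pos: [584.2, -121.0, 336.7]
tcp_rot: [180.0, -0.0, 92.1]
ft_force: [0.7, -2.8, 1.5]
time: 5.68
tool_pos: [582.7, -82.0, 336.5]
tcp_rot: [-180.0, -0.0, 92.1]
ft_force: [-0.5, 0.1, -0.6]
time: 5.92
tool_pos: [582.4, -76.3, 336.2]
tcp_rot: [-179.9, -0.0, 92.1]
ft_force: [0.4, -7.8, -1.3]
time: 6.18
tool_pos: [582.2, -72.1, 336.3]
tcp_rot: [-180.0, 0.2, 92.0]
ft_force: [0.1, -7.7, -2.4]
time: 6.42
tool_pos: [582.0, -64.7, 336.3]
tcp_rot: [-180.0, -0.0, 92.0]
ft_force: [-0.3, -2.1, -1.4]
```

The carriage has passed notch 1, and the forces stayed small. On to the middle notch.

```bash
for i in 1 2; do python3 -m jog '0.08 0 0 0 0 0 1;0.08 0 0 0 0 0 1;0.08 0 0 0 0 0 1;0.07 0 0 0 0 0 1;0.06 0 0 0 0 0 1'|sed -n 2,4p; done; for i in 1 2 3; do python3 -m jog '0.02 0 0 0 0 0 1;0.02 0 0 0 0 0 1'|sed -n 2,4p;done
```

```text
tool_pos: [580.9, -27.0, 336.8]
tcp_rot: [180.0, -0.0, 92.1]
ft_force: [0.4, -2.5, -1.0]
tool_pos: [579.6, 9.8, 336.8]
tcp_rot: [180.0, -0.0, 92.1]
ft_force: [0.8, -3.2, -2.1]
tool_pos: [579.5, 13.4, 336.8]
tcp_rot: [180.0, -0.0, 92.1]
ft_force: [1.2, -2.0, -0.1]
tool_pos: [579.3, 17.3, 336.8]
tcp_rot: [180.0, 0.0, 92.0]
ft_force: [1.1, -1.9, -1.0]
tool_pos: [579.2, 21.4, 336.8]
tcp_rot: [180.0, -0.0, 92.0]
ft_force: [0.8, -0.5, -0.5]
```

```bash
for i in 1 2 3; do python3 -m jog '0.01 0 0 0 0 0 1;0 0 0 0 0 0 1'|sed -n 2,4p;done
```

```text
tool_pos: [579.0, 22.5, 336.7]
tcp_rot: [-180.0, -0.0, 92.1]
ft_force: [0.4, -0.3, 1.3]
tool_pos: [579.0, 23.4, 336.7]
tcp_rot: [-180.0, -0.0, 92.1]
ft_force: [0.4, 0.5, -0.9]
tool_pos: [579.0, 24.3, 336.7]
tcp_rot: [-180.0, 0.0, 92.1]
ft_force: [0.2, -0.4, 0.3]
```

```bash
for i in 1 2 ; do python3 -m jog '0.02 0 0 0 0 0 1;0 0 0 0 0 0 1'|sed -n 2,4p;done; python3 -m jog '-0.2 0 0 0 0 0 1;-0.3 0 0 0 0 0 1;0 0 -0.5 0 0 0 1;0 0 -0.6 0 0 0 1;0 0 0 0 0 0 1'; python3 - <<'E'
from h import *
s=snap('top');cv2.imwrite('pics/c2.png',cv2.resize(s['img'][180:270,180:360],None,fx=4.4,fy=4.4,interpolation=cv2.INTER_CUBIC)[:,:,::-1])
E
```

```text
tool_pos: [578.9, 26.4, 336.7]
tcp_rot: [180.0, -0.0, 92.1]
ft_force: [-0.5, 0.1, -0.0]
tool_pos: [578.9, 28.4, 336.7]
tcp_rot: [-180.0, -0.0, 92.1]
ft_force: [0.4, -0.6, 0.6]
time: 10.3
tool_pos: [581.7, -23.1, 453.8]
tcp_rot: [179.4, 0.1, 92.0]
ft_force: [0.5, 0.0, -0.3]
finger_gap: -0.1
grip_force: 0.0
```

View pics/c2.png

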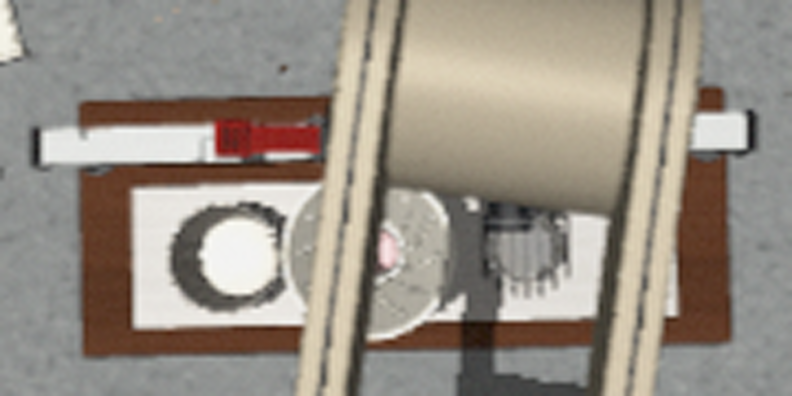

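The picture shows the carriage has moved about 190 mm, so q ≈ 0.205. The pink cup is visible through the dripper mouth at (387,250), and the red pad is at (232,138). The contact force also dropped to zero over the last 6 mm of approach, so it has snapped into the notch. Next I'll go over the lever pad.

```bash
python3 -m jog '0.45 0 0 0 0 0 1;0.45 0 0 0 0 0 1;0.45 0 0 0 0 0 1;0.38 0 0 0 0 0 1;0 0 0 0 0 0 1'; python3 -m jog '0 0 0.3 0 0 0 1;0 0 0.24 0 0 0 1;0 0 0 0 0 0 1'; python3 - <<'E'
from h import *
s=snap('side');cv2.imwrite('pics/s2.png',cv2.resize(s['img'][150:290,200:360],None,fx=4,fy=4,interpolation=cv2.INTER_CUBIC)[:,:,::-1])
E
```

```text
time: 10.98
tool_pos: [574.0, 152.9, 444.6]
tcp_rot: [-179.8, -0.0, 92.2]
ft_force: [0.5, -0.6, -0.9]
finger_gap: -0.1
grip_force: 0.0
time: 11.35
tool_pos: [573.7, 149.8, 388.9]
tcp_rot: [-179.6, 0.1, 92.0]
ft_force: [-0.3, -1.0, -0.1]
finger_gap: 0.0
grip_force: 0.0
```

View pics/s2.png

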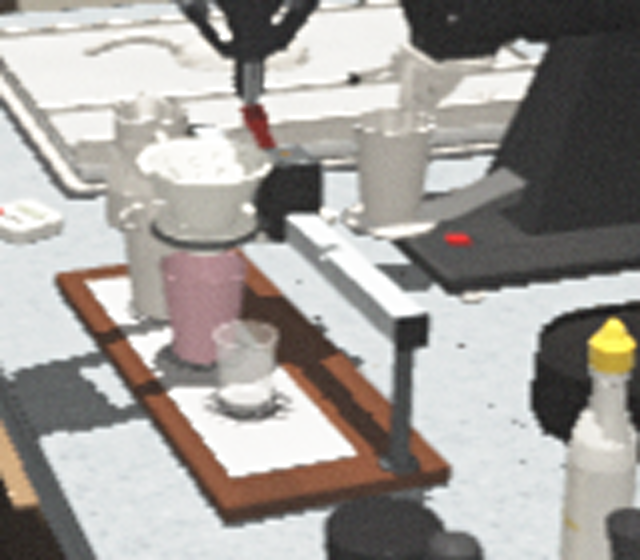

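The fingertips (252,85) are right over the raised red pad (257,125), and the dripper sits over the pink cup. I'll press down slowly.

```bash
python3 -m jog '0 0.02 0.06 0 0 0 1;0 0 0.06 0 0 0 1;0 0 0.05 0 0 0 1'|sed -n 2,4p; python3 -m jog '0 0 0.05 0 0 0 1;0 0 0.05 0 0 0 1;0 0 0.04 0 0 0 1;0 0 0 0 0 0 1'|sed -n 2,4p;for i in 1 2 3; do python3 -m jog '0 0 0.02 0 0 0 1;0 0 0 0 0 0 1'|sed -n 2,4p;done
```

```text
tool_pos: [576.6, 151.2, 375.8]
tcp_rot: [180.0, -0.0, 92.1]
ft_force: [-0.4, 0.4, 0.1]
tool_pos: [576.3, 151.3, 361.1]
tcp_rot: [-179.9, 0.0, 92.1]
ft_force: [0.7, -0.1, 0.5]
tool_pos: [576.4, 151.3, 359.6]
tcp_rot: [-180.0, 0.0, 92.1]
ft_force: [0.6, -0.9, 0.5]
tool_pos: [576.4, 151.2, 357.5]
tcp_rot: [-180.0, 0.0, 92.0]
ft_force: [-0.6, 0.3, -0.3]
tool_pos: [576.4, 151.2, 355.4]
tcp_rot: [-180.0, 0.0, 92.0]
ft_force: [-0.3, -0.3, 0.2]
```

```bash
for i in 1 2 3 4 5; do python3 -m jog '0 0 0.015 0 0 0 1;0 0 0 0 0 0 1'|sed -n '2p;4p';done
```

```text
tool_pos: [576.4, 151.3, 354.0]
ft_force: [-0.7, -0.4, -0.5]
tool_pos: [576.4, 151.2, 352.5]
ft_force: [-0.5, -1.4, 0.0]
tool_pos: [576.4, 151.3, 351.0]
ft_force: [0.5, -0.2, -0.3]
tool_pos: [576.5, 151.3, 350.4]
ft_force: [-2.2, 0.1, 3.7]
tool_pos: [576.6, 151.3, 350.0]
ft_force: [-4.6, -0.7, 11.0]
```

The lever met its stop at tip height 177 mm, which is the flat position. I'll lift, move clear and check.

```bash
python3 -m jog '0 0 -0.1 0 0 0 1;0 0 -0.4 0 0 0 1;0 0 -0.5 0 0 0 1;0.2 -0.5 0 0 0 0 1;0.2 -0.5 0 0 0 0 1'|sed -n 2,4p; python3 -m jog '0.2 -0.5 0 0 0 0 1;0.3 -0.5 0 0 0 0 1;0.3 -0.4 0 0 0 0 1;0 0 0 0 0 0 1'|sed -n 2,4p; python3 - <<'E'
from h import *
a=snap('side')['img'][150:290,200:360];t=snap('top')['img'][180:270,180:360]
f=lambda i,k:cv2.resize(i,None,fx=k,fy=k,interpolation=cv2.INTER_CUBIC)
cv2.imwrite('pics/f1.png',f(a,4)[:,:,::-1]);cv2.imwrite('pics/f2.png',f(t,4.4)[:,:,::-1])
E
```

```text
tool_pos: [474.4, 187.9, 449.1]
tcp_rot: [179.9, -0.0, 92.0]
ft_force: [-0.3, 1.2, 0.3]
tool_pos: [330.1, 264.1, 448.7]
tcp_rot: [180.0, -0.1, 92.3]
ft_force: [1.0, 1.0, 0.5]
```

View pics/f1.png

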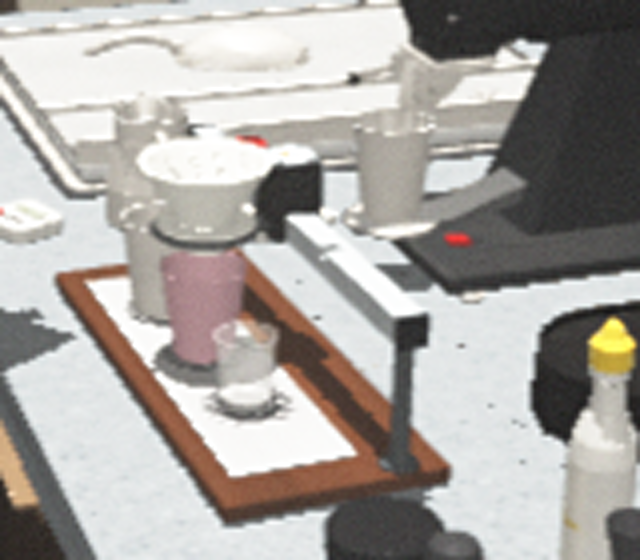

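View pics/f2.png

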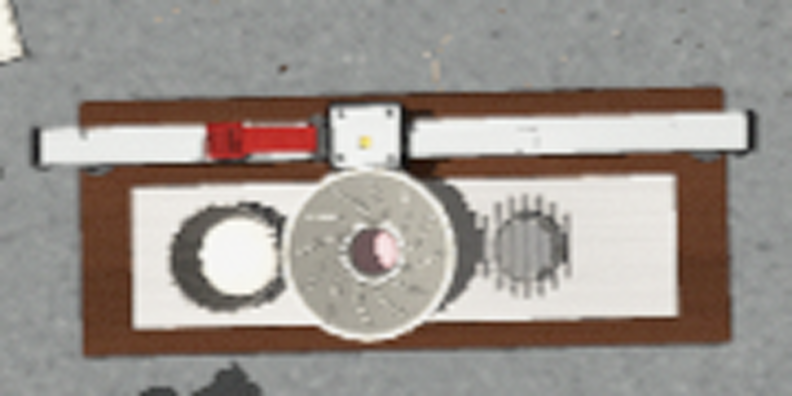

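The side view shows the lever flat (255,142), and the top view shows the dripper mouth over the pink cup at (375,250). The cups haven't moved and the arm is clear.

```bash
python3 -c "
from bench import *
print(hand_in())"
```

```text
the job is handed in; nothing more can be done
None
```

The dripper is in the middle notch over the pink cup with the red lock lever pressed flat; the final pictures show the cups unmoved and the arm clear, and the job is handed in (no verdict was returned).

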